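# Refit the guide bar of a paper trimmer

## Task

Put the small rotary paper trimmer on the desk back together: stand the cutter head upright in the cutting channel between the two end brackets, its round blade on the far side from the robot, and let go of it; then take the guide bar from the pen tray and ease it through the open right-hand bracket, through the head and into the closed left-hand bracket until its knob is fully home against the right-hand bracket. The brackets do not sit quite true, so feel the bar in gently and never force it, and leave the other things on the desk where they are.

Things in the scene. Friction and masses are not known exactly. Their poses are not given: they have to be found in the camera images.
- trimmer: rotary paper trimmer, fixed. Origin on the desk under the middle of the guide bar's line; y runs along that line from right-hand to left-hand bracket, z up, x away from the robot. Aluminium board x -105 to +45, y -104 to +104 mm, top 18 mm high. Black end brackets 40 mm wide (x), 82 mm high: right-hand one y -103 to -85, left-hand one y +83 to +101; no allowed push moves them.
- channel (a point): middle of the floor of the cutting channel, on the trimmer's x = y = 0, 22 mm above the desk. The channel runs along the trimmer's y, 36 mm wide and 170 long, between two strips that stand 5 mm above its floor.
- mouth_r (a point): nominal centre of the mouth of the right-hand bracket's bore: trimmer x 0, y -103, 62 mm above the desk. Bore 12 mm, open through, along y; its mouth flat in the bracket's face, no lead-in. The bracket is clamped in a crosswise slot: the real bore lies up to 5 mm to the +x or -x side of this point, an amount that no reading tells.
- mouth_l (a point): nominal centre of the mouth (towards the right-hand bracket) of the left-hand bracket's bore: trimmer x 0, y +83, 62 mm above the desk. A bore as on the right, but closed behind, 18 mm deep from the mouth. It too lies up to 5 mm to the +x or -x side of this point, by its own amount.
- head: cutter head, 0.22 kg +-30%. Origin at the centre of its foot's underside, z up, y along its bore, x to its blade side. Black foot 28 mm wide (x), 60 long (y), 24 high; grey housing above, 40 wide (x), 60 long, 24 to 62 mm high, with a pad up to 65: grip it across x. Bore of 14 mm along y, 40 mm above the underside, brass lips 2 mm out at both ends, flared to 17 mm.
- head_blade (a point): centre of the round steel blade (28 mm across) on the head's +x side, 15 mm from the head's middle and 20 mm above its underside
- bar: guide bar, 0.14 kg +-30%: steel rod 10 mm thick, 201 mm long, with a black eight-sided knob 26 mm across flats, 38 mm long, two flats upright (normals along x). Origin on the axis at the knob's shoulder, y to the tip, bevelled over its last 1 mm to 8 mm. Lies level in the tray's notches, axis 27 mm above the desk. Home: origin at trimmer y -103 mm, tip 15 mm inside the left-hand bore.
- bar_tip (a point): tip of the guide bar, on its axis, 201 mm from the shoulder; when the bar is held by its knob alone it settles and sags in the fingers, so that the tip comes 1 to 3 mm too low. Contact of 30 N between the bar and trimmer or head counts as forcing it; a light push of 5 N is plenty.
- bar_knob (a point): middle of the bar's knob, on its axis, 19 mm behind the shoulder: where to grip it, across the bar's x
- tray: wooden pen tray, fixed, 90 x 128 x 30 mm, origin at the centre of its underside; the bar lies along the tray's y across its two notched end walls, the knob beyond the -y wall with its shoulder 26 mm clear of that wall
- stapler: black stapler, 36 x 125 x 47 mm, not part of the job
- tape: heavy tape dispenser, 60 x 150 x 87 mm, not part of the job
- screwdriver: black-handled screwdriver, 170 mm long, lying on the desk, not part of the job
- blade_case: flat clear case of a spare blade, 60 x 42 x 12 mm, not part of the job
- calculator: grey calculator, 150 x 82 x 14 mm, not part of the job

How it is judged (in metres and radians):
On the way, in this order (a step that is already met when the one before it is completed fails the run):
1. the cutter head stands upright in the channel between the brackets, blade to the far side, let go (x of head in the frame of trimmer between -0.006 and 0.006 m and y of head in the frame of trimmer between -0.06 and 0.06 m and z of head in the frame of trimmer between 0.019 and 0.0245 m and x of head_blade in the frame of trimmer above 0.005 m and angle between head's own z axis and vertical below 0.08 rad and contact force between the fingers and head below 0.1 N), for 0.2 s.
2. the bar's tip has gone through the right-hand bracket and the head into the left-hand bore (y of bar_tip in the frame of trimmer above 0.087 m and x of bar_tip in the frame of trimmer between -0.008 and 0.008 m and z of bar_tip in the frame of trimmer between 0.058 and 0.066 m).
At the end, for the whole second after the job is handed in: The bar runs through bracket, head and bracket, its shoulder within 2 mm of the right-hand bracket's face, in line within 0.08 rad; the head stands upright in the channel (within 6 mm of its middle, 2.5 mm of its floor), blade on the far side; both at rest and let go (y of bar in the frame of trimmer between -0.105 and -0.1 m and x of bar in the frame of trimmer between -0.008 and 0.008 m and z of bar in the frame of trimmer between 0.058 and 0.066 m and angle between the y axis of bar and the y axis of trimmer, either way round below 0.08 rad and x of head in the frame of trimmer between -0.006 and 0.006 m and y of head in the frame of trimmer between -0.06 and 0.06 m and z of head in the frame of trimmer between 0.019 and 0.0245 m and x of head_blade in the frame of trimmer above 0.005 m and angle between head's own z axis and vertical below 0.08 rad and linear speed of each of bar, head below 0.01 m/s and contact force between the fingers and bar below 0.1 N); the robot touches nothing.
It fails at once if the bar is forced: more than 30 N between the bar and the trimmer or the head (contact force between bar and trimmer above 30 N or contact force between bar and head above 30 N).
It fails at once if another thing on the desk is shifted by more than 15 mm (distance of any of stapler, tape, screwdriver, blade_case, calculator from where it was at the start of the episode above 0.015 m).
It also fails if it takes over 72 s, if anything falls off the work surface, if the arm or the gripper's body presses on something with over 40 N, if the wrist force passes 120 N, or if a joint passes its speed limit or range.

## Robot

A 6-joint arm with a two-finger parallel gripper is mounted at the origin on the work surface. World frame = base frame: x ahead of the robot, y to its left, z up, the work surface at z = 0. Lengths are in m, angles in degrees, forces in N, time in s.
With the tool pointing down it reaches from about 0.35 to 1 m from the base axis. Payload 7.1 kg.
Tool frame: the origin (TCP) lies midway between the tips of the shut fingers; the grasp point (between the pads) lies 19 mm behind it; z points along the fingers, y is the line along which they close (so a half turn about z gives the same grasp; the last joint's range is limited). The gripper opens to 85 mm and grips with 20 to 120 N. Pads are 22 mm wide; open, the fingers measure 114 mm over their backs; the gripper's body (76 mm by 85 mm) begins 54 mm behind the grasp point. The pads swing forward as they close: fully open they stand 13 mm farther back than shut.
Start: joints at [64.458, 24.242, 93.386, -0, 62.372, -1.089], TCP at [0.259, 0.569, 0.231] pointing down, gripper open.
Joint ranges: [-172.04, 172.04], [-51.8, 120.97], [4.93, 147.93], [-75.15, 255.16], [6.16, 154.13], [-145.62, 145.62]. Speed limits (degrees/s): [136.94, 136.94, 172.46, 180, 180, 180].

## Interface

Orientations are given as [roll, pitch, yaw] about the fixed x, y, z axes, in that order (R = Rz(yaw) Ry(pitch) Rx(roll)).
In Python, from plant import * gives the robot as it stands. The module is installed in compiled form; this text tells all that it offers.
- The arm moves only by the tool carry_out, never from a script. Its argument "increments" is a list of rows, each a list of 3 entries, a list of its own where there are three numbers: the shift along the tool's x, y, z in m, then the turn, a rotation vector about the tool's x, y, z in rad, then the finger opening in m, from 0 to 0.0854. In form: [[[tx, ty, tz], [rx, ry, rz], jaw], ...]. A call has 1 to 12 rows; each row is the pose to reach, as a shift and turn from the pose commanded when the call began, along the tool's axes at that moment; what a row does not reach only later rows make up. A row lasts 1/10 s, in which the tool goes at most 50 mm and 8.59 degrees, less where a joint would pass 70% of its speed; a pose out of reach is approached as far as the arm can. A call with a gripper value outside its range is refused whole. The fingers move at their own pace and stop on an object; "force" is the grip in N (left out, the last holds). Time passes only in rows, so rows that repeat a pose let the fingers close. It gives the time, the measured TCP pose, the force, the opening and the grip force at its end, in the units of the state.
- state(): the state, without advancing time (a new reading comes with each control period).
- grab_frame(name): name is "scene" or "top"; returns the picture (420x560x3 uint8, red, green, blue); there is no depth.
- camera_info(name): a dict with "fx", "fy", "cx", "cy" (pixels), "position" and "attitude" of the camera in the world. Camera axes: x right, y up, looking along -z (the intrinsics and any distortion apply to the point x, -y, -z); pixel columns grow to the right and rows downward; lengths in m; the calibration is good to about 2 mm. A picture is of the moment at which its call begins. camera_info takes no time and is no camera call.
- hand_in(): hands the job in; it is judged then, once.
The state is a dict: "time": time; "joints": joint angles; "joint_vel": joint speeds; "joint_efforts": joint torques, N m; "eef_pos": TCP position; "orientation": TCP orientation; "wrist_force": force on the tool from outside, world axes, zero at the start; "moment": the same for the moment, N m; "opening": opening from 0.0 (shut) to 1.0 (fully open); "grasp_force": force on a finger pad.
Only numpy, scipy, OpenCV 4.12 (cv2) and the standard library are available. Lean on these libraries where they do the work, as an engineer would, in place of code of your own. Each camera call takes 0.05 s, during which the arm holds its last target. There are 200 camera calls.

## Working session

There is one attempt and no reset: what is moved stays moved. The work goes in short steps, Python scripts to look and compute and a tool call to move; the robot and the scene stay as the last step left them, time stands still between calls to the robot, and variables do not carry over. Pictures are saved under pics/ and viewed, at most 10 in all, crops included, and the job is handed in when it is done.

Besides the shell and the picture viewer there is one more tool, called in YAML: its name, and indented under it one key for each argument. carry_out: Moves the arm, as the interface text tells. Its arguments: {"type":"object","properties":{"increments":{"type":"array","items":{"type":"array"}},"force":{"type":"number"}},"required":["increments"]}

```bash
mkdir -p pics; python3 - <<'E'
from plant import *
import cv2
for n in("scene","top"):
    print(n,camera_info(n)); cv2.imwrite(f"pics/{n}0.png",grab_frame(n)[:,:,::-1])
print(state())
E
```

```text
scene {'fx': 455.2897645826335, 'fy': 455.2897645826335, 'cx': 278.78460363473255, 'cy': 203.6213646664252, 'position': array([1.25226812, 0.05478957, 0.62315207]), 'attitude': array([54.74393463,  0.30012801, 96.85488088])}
top {'fx': 393.0403784838773, 'fy': 393.0403784838773, 'cx': 277.1665495055767, 'cy': 210.3261578338512, 'position': array([ 0.45809722, -0.0307491 ,  0.87867496]), 'attitude': array([  4.01828809,  -0.87381542, -89.43598463])}
{'time': 0.1, 'joints': array([ 6.44589083e+01,  2.42809450e+01,  9.34272872e+01,  3.59880315e-04,
        6.23708837e+01, -1.08824550e+00]), 'joint_vel': array([-0.0241058 , -0.10241679, -0.17708099,  0.05262589,  0.00933909,
        0.07332868]), 'joint_efforts': array([ 5.05160551e-04, -5.58418179e+01, -2.82446104e+01, -3.93084827e-05,
        2.84857015e-03, -1.96427408e-05]), 'eef_pos': array([0.25847547, 0.56851037, 0.23061209]), 'orientation': array([-1.79920904e+02, -1.82114917e-03,  1.55546985e+02]), 'wrist_force': array([-0.89282986, -0.03732063, -0.597002  ]), 'moment': array([ 0.00136432,  0.02597133, -0.04277438]), 'grasp_force': 0.0, 'opening': 1.002391146335478}
```

View pics/scene0.png

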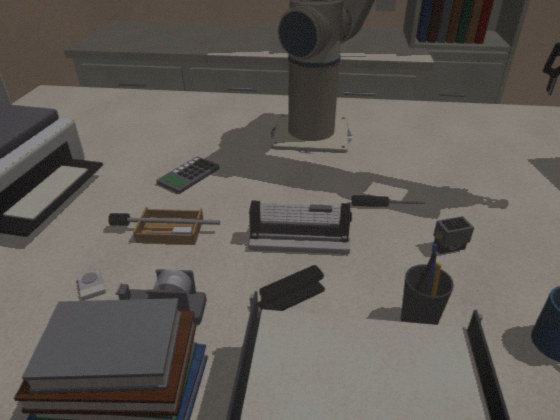

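View pics/top0.png

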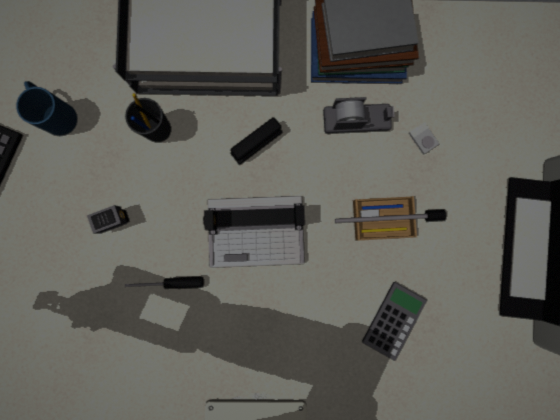

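The scene shows the trimmer at about (300,225), the tray and bar at (165,225), and what is likely the cutter head at (452,233). In the top view the trimmer is at (255,230), the bar runs from (337,220) to (445,215), and the head is at (108,218). I'll zoom in on these.

```bash
cat > h.py <<'E'
import numpy as np, cv2
from plant import *
from scipy.spatial.transform import Rotation as R
def pix(n,P):
    c=camera_info(n); M=R.from_euler('xyz',c['attitude'],degrees=True)
    q=M.inv().apply(np.atleast_2d(P)-c['position'])
    return np.c_[c['cx']+c['fx']*q[:,0]/-q[:,2], c['cy']+c['fy']*q[:,1]/q[:,2]]
def ray(n,u,v,z):
    c=camera_info(n); M=R.from_euler('xyz',c['attitude'],degrees=True)
    d=M.apply([(u-c['cx'])/c['fx'],-(v-c['cy'])/c['fy'],-1]); p=c['position']
    return p+d*(z-p[2])/d[2]
def shot(n):return grab_frame(n)[:,:,::-1].copy()
def rs(i,x0,x1,y0,y1,k):return cv2.resize(i[y0:y1,x0:x1],None,fx=k,fy=k,interpolation=cv2.INTER_CUBIC)
E
python3 - <<'E'
from h import *
t=cv2.imread('pics/top0.png');s=cv2.imread('pics/scene0.png')
a=rs(t,80,140,190,250,5);b=rs(s,420,480,205,265,5);c=rs(t,195,315,185,280,5) 
d=rs(s,240,360,190,260,4)
im=np.zeros((580,800,3),np.uint8)
im[:240,:240]=rs(t,80,140,195,255,4);im[:240,240:480]=rs(s,422,482,205,265,4)
im[240:580-0,:480]=rs(t,195,315,190,275,4)
im[:240,480:800]=rs(t,430-100,450+0,185,275,8/3)
im[240:580,480:]=cv2.resize(d,(320,340)) if 0 else 0
im[240:480,480:800]=rs(s,100,228,190,286,2.5)
cv2.imwrite('pics/z1.png',cv2.convertScaleAbs(im,alpha=1.8))
E
```

```text
(no output)
```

View pics/z1.png

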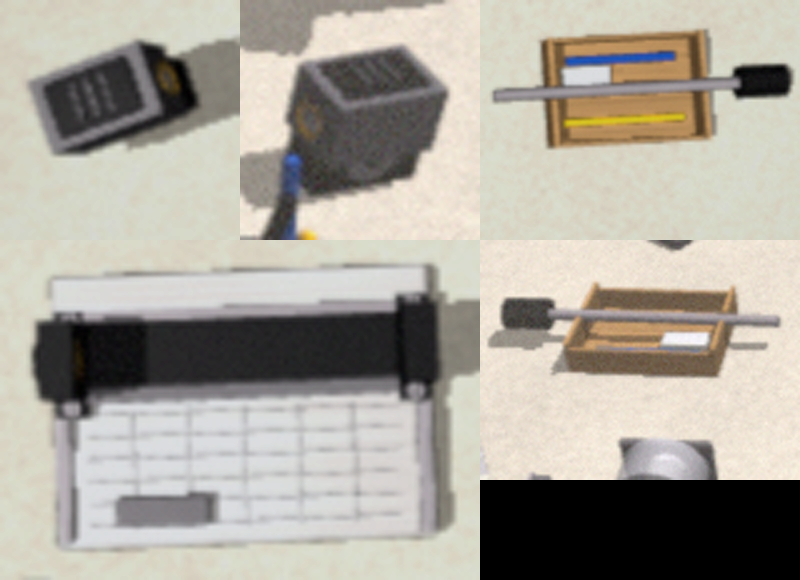

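The head stands upright at top (105,218) with its blade facing the scene camera (+x) and brass lips at its ends. The bar lies from its tip at (336,221) to the knob end at (446,215). The trimmer board's corners are at about (208,200), (303,196), (209,267) and (304,264).

```bash
python3 - <<'E'
from h import *
from scipy.optimize import least_squares
def fit(obs,g,name):
    def f(p):
        c,s=np.cos(p[2]),np.sin(p[2]); r=[]
        for n,u,v,x,y,z in obs:
            r+=list((pix(n,[p[0]+c*x-s*y,p[1]+s*x+c*y,z])-[u,v]).ravel())
        return r
    o=least_squares(f,g); print(name,o.x[:2].round(4),np.degrees(o.x[2]).round(2),'res',np.round(o.fun,1))
T='top';S='scene'
# trimmer y+ = world +y = image left
fit([(T,208,200,.045,.104,.018),(T,303.2,196.2,.045,-.104,.018),(T,209.2,267.5,-.105,.104,.018),(T,304.2,263.8,-.105,-.104,.018)],[.5,0,0],'trim')
# head top housing z=.062 ; left=+y
fit([(T,87.5,215.5,.02,.03,.062),(T,114.5,205,.02,-.03,.062),(T,120,222.5,-.02,-.03,.062),(T,93.8,233.2,-.02,.03,.062)],[.5,.3,0],'head top')
# scene crop: housing top (306,68),(390,45),(447,88),(350? )
k=lambda x,y:(422+(x-240)/4,205+y/4)
fit([(S,*k(298,68),-.02,-.03,.062),(S,*k(386,45),-.02,.03,.062),(S,*k(447,90),.02,.03,.062),(S,*k(322,110),.02,-.03,.062)],[.5,.3,0],'head scene')
fit([(T,335.8,221,0,.201,.027),(T,446.2,215,0,-.038,.027)],[.5,-.3,0],'bar')
k=lambda x,y:(100+(x-480)/2.5,190+(y-240)/2.5)
fit([(S,*k(779,322),0,.201,.027),(S,*k(504,313),0,-.038,.027)],[.5,-.3,0],'bar scene')
E
```

```text
trim [0.5014 0.0033] 2.46 res [-0.2 -1.  -0.7 -0.2  0.1  0.4  0.8  0.8]
head top [0.4937 0.315 ] 22.02 res [-0.6 -0.2 -0.1 -0.2  1.   0.2 -0.3  0.2]
head scene [0.497  0.3114] 21.67 res [-2.4 -1.1  1.9  0.  -1.8  0.5  2.4  0.5]
bar [ 0.5092 -0.373 ] 3.69 res [ 0.7 -0.  -0.8  0.1]
bar scene [ 0.5128 -0.3679] 3.66 res [-0.3 -0.1  0.4  0.2]
```

```bash
cat >> h.py <<'E'
def delta(p,yaw=None,rp=None):
    s=state(); A=R.from_euler('xyz',s['orientation'],degrees=True)
    e=[180,0,yaw if yaw is not None else s['orientation'][2]]
    d=A.inv()*R.from_euler('xyz',e,degrees=True)
    return A.inv().apply(np.array(p)-s['eef_pos']).round(4), d.as_rotvec().round(4)
E
python3 - <<'E'
from h import *
print(delta([.495,.314,.20],112),delta([.495,.314,.03],112))
# bracket edge profiles from top, in trimmer x at z=82
t=cv2.imread('pics/top0.png').mean(2)
c,s=np.cos(np.radians(2.46)),np.sin(np.radians(2.46))
for y in(.092,-.094):
    X=np.arange(-.036,.038,.002); v=0
    for dy in(-.006,-.003,0,.003,.006):
        P=np.array([[.5014+c*x-s*(y+dy),.0033+s*x+c*(y+dy),.082] for x in X]); m=pix('top',P).astype(np.float32)
        v=v+cv2.remap(t.astype(np.float32),m[:,0],m[:,1],cv2.INTER_LINEAR).ravel()/5
    print(y,[(int(round(x*1000)),int(i)) for x,i in zip(X,v)])
E
```

```text
(array([-0.3207, -0.1337,  0.0308]), array([-1.3e-03,  5.0e-04,  7.6e-01])) (array([-0.3207, -0.1335,  0.2008]), array([-1.3e-03,  5.0e-04,  7.6e-01]))
0.092 [(-36, 93), (-34, 86), (-32, 77), (-30, 78), (-28, 79), (-26, 68), (-24, 41), (-22, 25), (-20, 22), (-18, 22), (-16, 21), (-14, 22), (-12, 22), (-10, 22), (-8, 22), (-6, 21), (-4, 22), (-2, 21), (0, 22), (2, 21), (4, 21), (6, 21), (8, 21), (10, 21), (12, 22), (14, 25), (16, 42), (18, 71), (20, 84), (22, 111), (24, 118), (26, 118), (28, 115), (30, 114), (32, 114), (34, 115), (36, 114)]
-0.094 [(-36, 82), (-34, 82), (-32, 79), (-30, 68), (-28, 60), (-26, 60), (-24, 61), (-22, 51), (-20, 31), (-18, 22), (-16, 22), (-14, 21), (-12, 21), (-10, 21), (-8, 22), (-6, 22), (-4, 22), (-2, 22), (0, 22), (2, 22), (4, 22), (6, 22), (8, 22), (10, 21), (12, 22), (14, 22), (16, 22), (18, 24), (20, 38), (22, 54), (24, 66), (26, 87), (28, 95), (30, 97), (32, 98), (34, 98), (36, 98)]
```

carry_out:
  increments:
    - [[-0.32,-0.134,0.03],[0,0,0.76],0.085]
    - [[-0.32,-0.134,0.03],[0,0,0.76],0.085]
    - [[-0.32,-0.134,0.03],[0,0,0.76],0.085]
    - [[-0.32,-0.134,0.03],[0,0,0.76],0.085]
    - [[-0.32,-0.134,0.03],[0,0,0.76],0.085]
    - [[-0.32,-0.134,0.03],[0,0,0.76],0.085]
    - [[-0.32,-0.134,0.03],[0,0,0.76],0.085]
    - [[-0.32,-0.134,0.03],[0,0,0.76],0.085]
    - [[-0.32,-0.134,0.08],[0,0,0.76],0.085]
    - [[-0.32,-0.134,0.11],[0,0,0.76],0.085]

```text
time: 1.1
eef_pos: [0.4939, 0.3138, 0.1195]
orientation: [-179.9, -0.0, 111.9]
wrist_force: [-1.0, -0.5, -0.5]
opening: 0.995
grasp_force: 0.0
```

```bash
python3 - <<'E'
from h import *
print(state()['eef_pos'],state()['orientation'],delta([.495,.314,.03],112))
im=np.zeros((480,800,3),np.uint8)
im[:,:400]=rs(shot('top'),60,160,160,280,4);im[:,400:]=rs(shot('scene'),400,500,170,290,4)
cv2.imwrite('pics/z2.png',cv2.convertScaleAbs(im,alpha=1.8))
E
```

```text
[0.49391592 0.3138426  0.1194701 ] [-1.79939321e+02 -2.35290232e-03  1.11937413e+02] (array([-0.0003,  0.0012,  0.0895]), array([-0.0011, -0.    , -0.0011]))
```

View pics/z2.png

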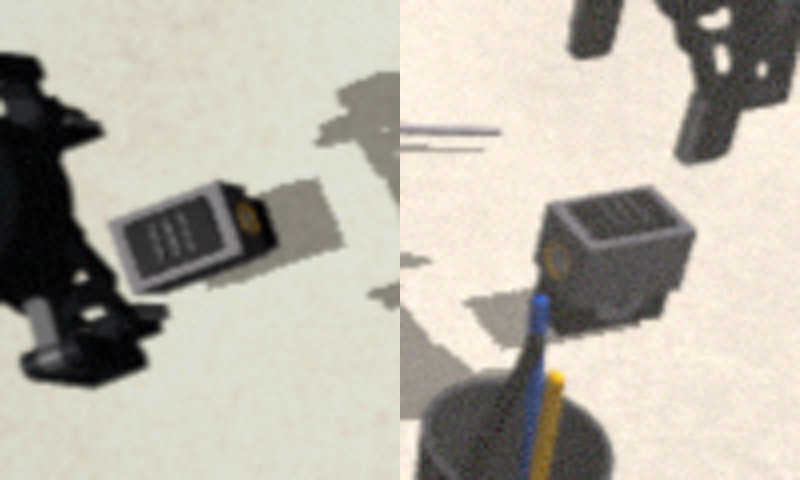

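Viewed: the head is still upright, blade facing the scene camera, and the open fingers are above it, straddling it across its width. Descending and gripping.

carry_out:
  increments:
    - [[0,0.001,0.03],[0,0,0],0.085]
    - [[0,0.001,0.06],[0,0,0],0.085]
    - [[0,0.001,0.08],[0,0,0],0.085]
    - [[0,0.001,0.088],[0,0,0],0.085]
    - [[0,0.001,0.088],[0,0,0],0.06]
    - [[0,0.001,0.088],[0,0,0],0.03]
    - [[0,0.001,0.088],[0,0,0],0.03]
    - [[0,0.001,0.088],[0,0,0],0.03]
    - [[0,0.001,0.088],[0,0,0],0.03]
    - [[0,0.001,0.088],[0,0,0],0.03]
  force: 40

```text
time: 2.2
eef_pos: [0.4961, 0.3154, 0.035]
orientation: [179.9, -0.0, 112.0]
wrist_force: [-1.2, -0.0, 4.7]
opening: 0.464
grasp_force: 41.6
```

carry_out:
  increments:
    - [[0,0,-0.02],[0,0,0],0.03]
    - [[0,0,-0.05],[0,0,0],0.03]
    - [[0,0,-0.09],[0,0,0],0.03]
    - [[0,0,-0.12],[0,0,0],0.03]
    - [[0,0,-0.12],[0,0,0],0.03]

```text
time: 2.7
eef_pos: [0.4981, 0.3165, 0.1586]
orientation: [179.5, -0.1, 112.0]
wrist_force: [0.1, -0.4, -1.4]
opening: 0.462
grasp_force: 41.2
```

```bash
python3 - <<'E'
from h import *
print(state()['eef_pos'],state()['orientation'],state()['wrist_force'],delta([.5014,.0033,.155],92.5))
# cross-check trimmer with scene picture
s=cv2.imread('pics/scene0.png')
cv2.imwrite('pics/z3.png',cv2.convertScaleAbs(rs(s,235,365,185,265,6),alpha=1.8))
c,q=np.cos(np.radians(2.46)),np.sin(np.radians(2.46))
for x,y,z in[(.045,.104,.018),(.045,-.104,.018),(.045,.104,0),(.02,.101,.082),(.02,-.103,.082),(-.105,.104,.018)]:
    p=pix('scene',[.5014+c*x-q*y,.0033+q*x+c*y,z])[0]; print((x,y,z),(p-[235,185])*6)
E
```

```text
[0.49811815 0.31646825 0.1585853 ] [ 1.79479567e+02 -8.33425957e-02  1.12001362e+02] [ 0.05076735 -0.35376871 -1.36359629] (array([-0.2916, -0.1143,  0.0021]), array([ 0.0087, -0.003 ,  0.3404]))
(0.045, 0.104, 0.018) [684.30381059 379.63840121]
(0.045, -0.104, 0.018) [ 71.04162603 351.38499137]
(0.045, 0.104, 0) [679.8702459 419.8230174]
(0.02, 0.101, 0.082) [687.69126699 182.51837786]
(0.02, -0.103, 0.082) [ 75.24030753 157.18240667]
(-0.105, 0.104, 0.018) [665.03173883 121.69705507]
```

View pics/z3.png

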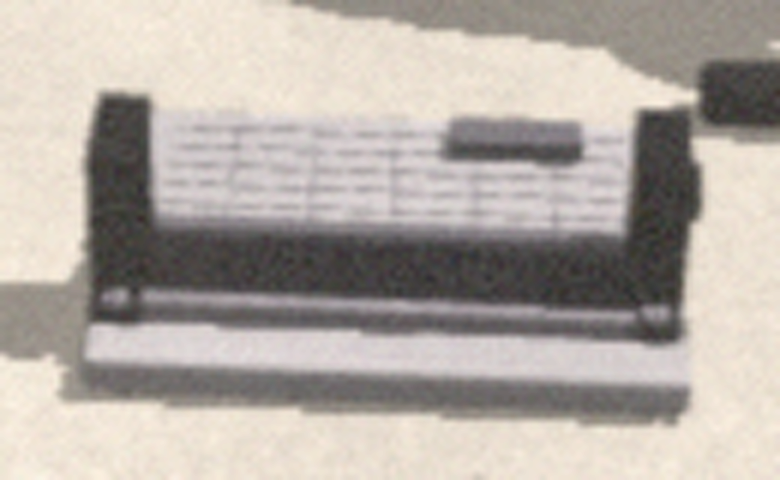

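The scene view puts the trimmer's front edge at crop (85,358) to (690,383), about 1 to 3 mm from the top fit, so I'll use the mean, (0.5025, 0.005). Moving the head above it.

carry_out:
  increments:
    - [[-0.04,-0.015,0],[0,0,0.05],0.03]
    - [[-0.085,-0.033,0],[0,0,0.1],0.03]
    - [[-0.13,-0.05,0],[0,0,0.15],0.03]
    - [[-0.175,-0.068,0],[0,0,0.2],0.03]
    - [[-0.22,-0.085,0],[0,0,0.26],0.03]
    - [[-0.26,-0.1,0],[0,0,0.31],0.03]
    - [[-0.28,-0.109,0],[0,0,0.34],0.03]
    - [[-0.29,-0.113,0],[0,0,0.34],0.03]
    - [[-0.29,-0.113,0.01],[0,0,0.34],0.03]
    - [[-0.29,-0.113,0.03],[0,0,0.34],0.03]
    - [[-0.29,-0.113,0.03],[0,0,0.34],0.03]

```text
time: 3.8
eef_pos: [0.4973, 0.0048, 0.1208]
orientation: [-179.7, -0.0, 92.6]
wrist_force: [0.3, 0.5, -1.3]
opening: 0.464
grasp_force: 41.2
```

```bash
python3 - <<'E'
from h import *
print(state()['eef_pos'],state()['orientation'],delta([.5025,.005,.06],92.5))
im=np.zeros((480,800,3),np.uint8)
im[:,:400]=rs(shot('top'),200,320,150,294,10/3);im[:,400:]=rs(shot('scene'),240,360,136,280,10/3)
cv2.imwrite('pics/z4.png',cv2.convertScaleAbs(im,alpha=1.8))
E
```

```text
[0.49731608 0.00482956 0.12079251] [-1.79720925e+02 -3.09760971e-02  9.26141275e+01] (array([-0.0001,  0.0055,  0.0608]), array([-0.0049, -0.0005,  0.002 ]))
```

View pics/z4.png

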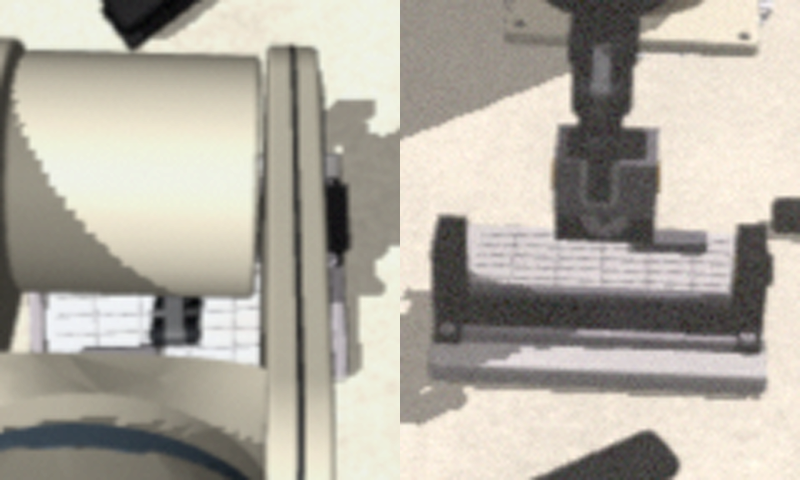

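Viewed: the head hangs upright and centred between the brackets, blade towards the scene camera. Lowering.

carry_out:
  increments:
    - [[0,0.0055,0.02],[0,0,0],0.03]
    - [[0,0.0055,0.04],[0,0,0],0.03]
    - [[0,0.0055,0.05],[0,0,0],0.03]
    - [[0,0.0055,0.054],[0,0,0],0.03]
    - [[0,0.0055,0.056],[0,0,0],0.03]
    - [[0,0.0055,0.058],[0,0,0],0.03]
    - [[0,0.0055,0.06],[0,0,0],0.03]
    - [[0,0.0055,0.062],[0,0,0],0.03]
    - [[0,0.0055,0.062],[0,0,0],0.03]

```text
time: 4.8
eef_pos: [0.5048, 0.0038, 0.0614]
orientation: [180.0, 0.0, 92.5]
wrist_force: [-0.9, 0.2, -2.2]
opening: 0.461
grasp_force: 41.2
```

carry_out:
  increments:
    - [[0,0,0.002],[0,0,0],0.03]
    - [[0,0,0.003],[0,0,0],0.03]
    - [[0,0,0.004],[0,0,0],0.03]
    - [[0,0,0.004],[0,0,0],0.03]
    - [[0,0,0.004],[0,0,0],0.03]

```text
time: 5.3
eef_pos: [0.5048, 0.0039, 0.0573]
orientation: [-180.0, 0.0, 92.5]
wrist_force: [-0.9, 0.5, -1.9]
opening: 0.462
grasp_force: 41.2
```

```bash
python3 - <<'E'
from h import *
for i in range(4):
    grab_frame('top');s=state(); print(s['time'],s['eef_pos'].round(4),s['orientation'].round(2),s['wrist_force'].round(1))
E
```

```text
5.35 [0.5048 0.0039 0.0573] [-180.      0.     92.52] [-0.2  0.7 -3.2]
5.4 [0.5048 0.0039 0.0573] [180.     0.    92.52] [ 0.6 -0.2 -2.3]
5.45 [0.5049 0.0039 0.0574] [180.     0.    92.52] [-1.1  0.3 -1.8]
5.5 [0.5049 0.0039 0.0574] [179.99   0.    92.52] [ 0.2  0.1 -2.1]
```

carry_out:
  increments:
    - [[0,0,0.001],[0,0,0],0.03]
    - [[0,0,0.002],[0,0,0],0.03]
    - [[0,0,0.003],[0,0,0],0.03]
    - [[0,0,0.003],[0,0,0],0.03]

```text
time: 5.9
eef_pos: [0.5039, 0.0038, 0.0561]
orientation: [-179.9, 0.0, 92.5]
wrist_force: [-9.3, -1.5, 27.3]
opening: 0.468
grasp_force: 37.0
```

carry_out:
  increments:
    - [[0,0,-0.003],[0,0,0],0.03]
    - [[0,0.001,-0.003],[0,0,0],0.03]
    - [[0,0.002,-0.003],[0,0,0],0.03]
    - [[0,0.003,-0.003],[0,0,0],0.03]
    - [[0,0.003,-0.003],[0,0,0],0.03]

```text
time: 6.4
eef_pos: [0.5068, 0.004, 0.0568]
orientation: [-179.9, -0.0, 92.5]
wrist_force: [-2.7, -0.6, -0.7]
opening: 0.463
grasp_force: 40.9
```

carry_out:
  increments:
    - [[0,-0.003,0],[0,0,0],0.03]
    - [[0,-0.006,0],[0,0,0],0.03]
    - [[0,-0.008,0],[0,0,0],0.03]
    - [[0,-0.01,0],[0,0,0],0.03]
    - [[0,-0.01,0],[0,0,0],0.03]

```text
time: 6.9
eef_pos: [0.4989, 0.0036, 0.0576]
orientation: [179.9, 0.0, 92.5]
wrist_force: [3.3, -0.5, -4.1]
opening: 0.459
grasp_force: 41.0
```

Wall contacts at x = 0.4989 and 0.5068, 8 mm apart as the channel and foot sizes require, put the channel centre at x = 0.503. Centring, seating and releasing.

carry_out:
  increments:
    - [[0,0.003,0],[0,0,0],0.03]
    - [[0,0.005,0],[0,0,0],0.03]
    - [[0,0.005,0.001],[0,0,0],0.03]
    - [[0,0.005,0.001],[0,0,0],0.045]
    - [[0,0.005,0.001],[0,0,0],0.065]
    - [[0,0.005,0.001],[0,0,0],0.065]
    - [[0,0.005,0.001],[0,0,0],0.065]
    - [[0,0.005,-0.02],[0,0,0],0.065]
    - [[0,0.005,-0.06],[0,0,0],0.065]
    - [[0,0.005,-0.1],[0,0,0],0.065]
    - [[0,0.005,-0.1],[0,0,0],0.065]

```text
time: 8.0
eef_pos: [0.5061, 0.0038, 0.1621]
orientation: [179.5, 0.0, 92.5]
wrist_force: [0.3, 0.7, -0.3]
opening: 0.763
grasp_force: 0.0
```

```bash
python3 - <<'E'
from h import *
# mean bar pose of the two cams, + ; knob centre 19mm behind shoulder
a=np.radians(93.7-90); o=np.array([.511,-.3705]); k=o-.019*np.array([-np.sin(a),np.cos(a)])
print(k,delta([k[0],k[1],.10],93.7))
E
```

```text
[ 0.51222611 -0.3894604 ] (array([-0.3931, -0.0118,  0.0622]), array([ 0.0091,  0.0006, -0.0205]))
```

carry_out:
  increments:
    - [[-0.05,0,0],[0,0,-0.02],0.065]
    - [[-0.1,-0.003,0],[0,0,-0.02],0.065]
    - [[-0.15,-0.005,0],[0,0,-0.02],0.065]
    - [[-0.2,-0.007,0],[0,0,-0.02],0.065]
    - [[-0.25,-0.009,0],[0,0,-0.02],0.065]
    - [[-0.3,-0.011,0],[0,0,-0.02],0.065]
    - [[-0.35,-0.012,0],[0,0,-0.02],0.065]
    - [[-0.38,-0.012,0],[0,0,-0.02],0.065]
    - [[-0.393,-0.012,0.02],[0,0,-0.02],0.065]
    - [[-0.393,-0.012,0.057],[0,0,-0.02],0.065]
    - [[-0.393,-0.012,0.057],[0,0,-0.02],0.065]

```text
time: 9.1
eef_pos: [0.5047, -0.3875, 0.0951]
orientation: [-179.6, -0.4, 93.6]
wrist_force: [-0.7, -0.2, -0.9]
opening: 0.76
grasp_force: 0.0
```

```bash
python3 - <<'E'
from h import *
s=state();print(s['eef_pos'],s['orientation'])
print(delta([.5122,-.3895,.008],93.7))
im=np.zeros((560,800,3),np.uint8)
im[:280,:]=rs(shot('top'),200,460,170,261,800/260)[:280]
im[280:560,:560]=rs(shot('scene'),80,360,160,300,2)
cv2.imwrite('pics/z5.png',cv2.convertScaleAbs(im,alpha=1.8))
E
```

```text
[ 0.50468132 -0.38747769  0.09507928] [-179.59679966   -0.36642972   93.60162383]
(array([-0.003,  0.008,  0.087]), array([-0.007 , -0.0064, -0.0017]))
```

View pics/z5.png

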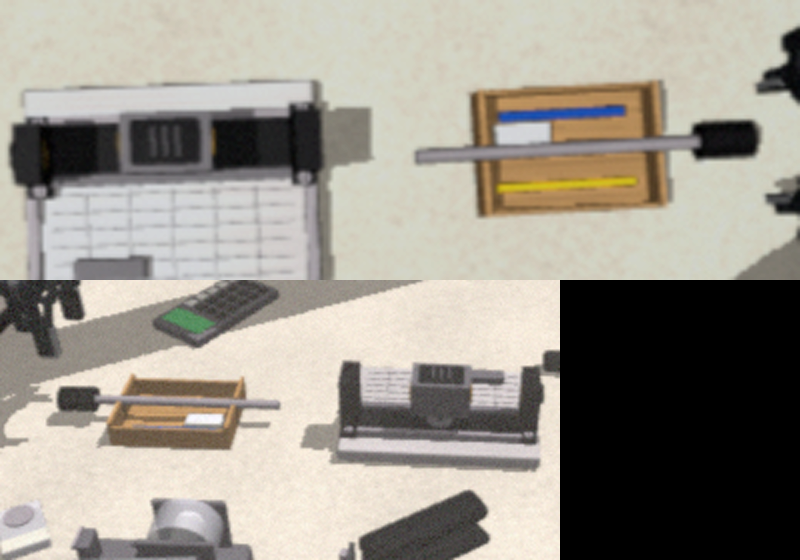

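Viewed: the head stands centred in the channel, and the open fingers straddle the knob line at right, with the knob at crop (725,138). Descending on the knob.

carry_out:
  increments:
    - [[-0.001,0.006,0],[0,0,0],0.065]
    - [[-0.001,0.006,0.02],[0,0,0],0.065]
    - [[-0.001,0.006,0.04],[0,0,0],0.065]
    - [[-0.001,0.006,0.06],[0,0,0],0.065]
    - [[-0.001,0.006,0.075],[0,0,0],0.065]
    - [[-0.001,0.006,0.083],[0,0,0],0.065]
    - [[-0.001,0.006,0.083],[0,0,0],0.065]

```text
time: 9.9
eef_pos: [0.5143, -0.3897, 0.017]
orientation: [-180.0, -0.0, 93.7]
wrist_force: [-1.1, 0.4, -0.2]
opening: 0.759
grasp_force: 0.0
```

carry_out:
  increments:
    - [[0,-0.002,0.004],[0,0,0],0.065]
    - [[0,-0.002,0.007],[0,0,0],0.065]
    - [[0,-0.002,0.008],[0,0,0],0.045]
    - [[0,-0.002,0.008],[0,0,0],0.015]
    - [[0,-0.002,0.008],[0,0,0],0.015]
    - [[0,-0.002,0.008],[0,0,0],0.015]
    - [[0,-0.002,0.008],[0,0,0],0.015]
    - [[0,-0.002,0.008],[0,0,0],0.015]
  force: 60

```text
time: 10.7
eef_pos: [0.5124, -0.3902, 0.0096]
orientation: [180.0, 0.0, 93.7]
wrist_force: [0.8, 0.6, 2.4]
opening: 0.291
grasp_force: 59.8
```

carry_out:
  increments:
    - [[0,0,-0.01],[0,0,0],0.015]
    - [[0,0,-0.025],[0,0,0],0.015]
    - [[0,0,-0.04],[0,0,0],0.015]
    - [[0,0,-0.04],[0,0,0],0.015]
    - [[0,0,-0.04],[0,0,0],0.015]
    - [[0,0,-0.04],[0,0,0],0.015]

```text
time: 11.3
eef_pos: [0.5119, -0.3899, 0.0492]
orientation: [-180.0, -0.0, 93.7]
wrist_force: [-0.2, -0.9, -1.9]
opening: 0.293
grasp_force: 59.5
```

```bash
cat >> h.py <<'E'
TY=2.46; TO=np.array([.503,.005])
def T2w(x,y):
    a=np.radians(TY); return TO+[np.cos(a)*x-np.sin(a)*y, np.sin(a)*x+np.cos(a)*y]
def w2T(p):
    a=np.radians(TY); d=np.array(p[:2])-TO; return np.array([np.cos(a)*d[0]+np.sin(a)*d[1],-np.sin(a)*d[0]+np.cos(a)*d[1]])
def rep():
    s=state(); f=R.from_euler('z',-TY,degrees=True).apply(s['wrist_force'])
    t=w2T(s['eef_pos']); print('t',round(s['time'],2),'T xy',(t*1000).round(1),'z',(s['eef_pos'][2]*1000).round(1),'rpy',s['orientation'].round(2),'F',f.round(1),'M',s['moment'].round(2),'open',round(s['opening'],3))
E
python3 - <<'E'
from h import *
rep(); p=T2w(0,-.353); print(delta([*p,.0466],92.46))
E
```

```text
t 11.3 T xy [  -8.  -394.9] z 49.2 rpy [-1.7998e+02 -1.0000e-02  9.3670e+01] F [-0.2 -0.9 -1.9] M [-0.09  0.03  0.01] open 0.293
(array([0.0417, 0.0089, 0.0026]), array([-0.0003, -0.0002,  0.0211]))
```

carry_out:
  increments:
    - [[0.01,0.002,0],[0,0,0.005],0.015]
    - [[0.022,0.005,0],[0,0,0.01],0.015]
    - [[0.034,0.008,0],[0,0,0.016],0.015]
    - [[0.042,0.009,0.002],[0,0,0.021],0.015]
    - [[0.042,0.009,0.0026],[0,0,0.021],0.015]
    - [[0.042,0.009,0.0026],[0,0,0.021],0.015]
    - [[0.042,0.009,0.0026],[0,0,0.021],0.015]

```text
time: 12.0
eef_pos: [0.5186, -0.3479, 0.0468]
orientation: [180.0, 0.0, 92.5]
wrist_force: [0.4, -0.5, -1.7]
opening: 0.287
grasp_force: 59.5
```

```bash
python3 - <<'E'
from h import *
rep()
t=shot('top');s=shot('scene')
im=np.zeros((580,800,3),np.uint8)
im[:290]=rs(t,230,430,190,263,4)[:290]; im[290:]=rs(s,160,360,190,263,4)[:290]
cv2.imwrite('pics/z6.png',cv2.convertScaleAbs(im,alpha=1.8))
e=state()['eef_pos']; a=np.radians(state()['orientation'][2]-90)
for L in(.219-.03,.220):
  tip=e+[-np.sin(a)*L,np.cos(a)*L,.0174]
  print(L,w2T(tip),'top',(pix('top',tip)[0]-[230,190])*4,'scene',(pix('scene',tip)[0]-[160,190])*4+[0,290])
for n,o,b in(('top',[230,190],0),('scene',[160,190],290)):print(n,(pix(n,[*T2w(0,-.103),.062])[0]-o)*4+[0,b],(pix(n,[*T2w(0,-.103),.082])[0]-o)*4+[0,b])
E
```

```text
t 12.0 T xy [   0.4 -353.2] z 46.8 rpy [1.7999e+02 2.0000e-02 9.2460e+01] F [ 0.4 -0.5 -1.7] M [-0.18 -0.02 -0.  ] open 0.287
0.189 [ 0.00038658 -0.16438564] top [412.66935752  93.32719753] scene [242.01759554 377.39482272]
0.22 [ 0.00039764 -0.13338564] top [353.23238511  95.21810136] scene [301.18547456 379.87053116]
top [294.5808013  98.1074503] [297.82505105  95.7697958 ]
scene [359.70752997 385.22483955] [358.07180308 353.79437465]
```

View pics/z6.png

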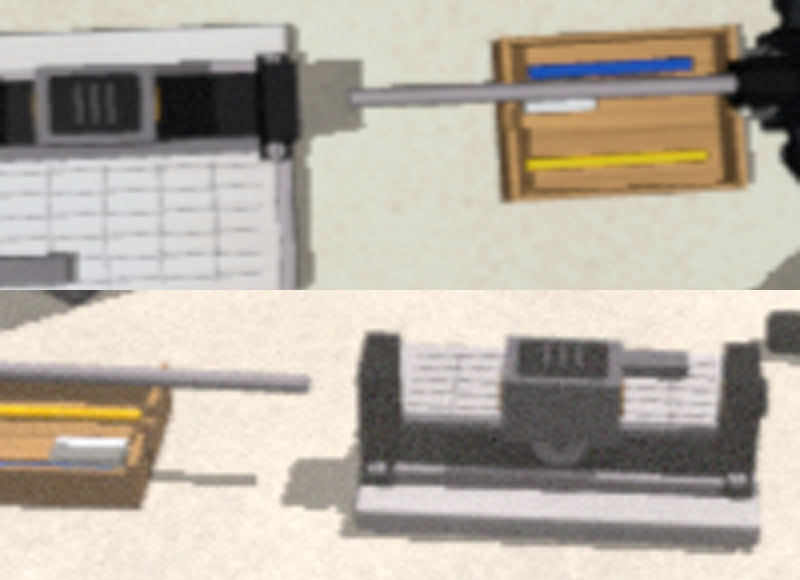

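Viewed: the tip at top crop (353,97) and scene crop (308,383) agrees with the kinematics to within 1 px. The head stands in place. Approaching the mouth.

carry_out:
  increments:
    - [[0.008,0,0],[0,0,0],0.015]
    - [[0.016,0,0],[0,0,0],0.015]
    - [[0.022,0,0],[0,0,0],0.015]
    - [[0.025,0,0],[0,0,0],0.015]
    - [[0.026,0,0],[0,0,0],0.015]
    - [[0.027,0,0],[0,0,0],0.015]
    - [[0.027,0,0],[0,0,0],0.015]

```text
time: 12.8
eef_pos: [0.5174, -0.3207, 0.0468]
orientation: [180.0, 0.0, 92.5]
wrist_force: [0.4, -1.0, -1.8]
opening: 0.294
grasp_force: 59.5
```

carry_out:
  increments:
    - [[0.001,0,0],[0,0,0],0.015]
    - [[0.002,0,0],[0,0,0],0.015]
    - [[0.002,0,0],[0,0,0],0.015]

```text
time: 13.1
eef_pos: [0.5172, -0.3186, 0.0467]
orientation: [-180.0, -0.0, 92.5]
wrist_force: [-0.2, 1.2, -1.7]
opening: 0.291
grasp_force: 59.5
```

```bash
python3 -c "
from h import *
rep()"
```

```text
t 13.1 T xy [ 3.000e-01 -3.239e+02] z 46.7 rpy [-180.     -0.     92.46] F [-0.1  1.2 -1.7] M [-0.12 -0.02  0.02] open 0.291
```

carry_out:
  increments:
    - [[0.001,0,0],[0,0,0],0.015]
    - [[0.002,0,0],[0,0,0],0.015]
    - [[0.002,0,0],[0,0,0],0.015]

```text
time: 13.4
eef_pos: [0.5171, -0.3165, 0.0467]
orientation: [-180.0, -0.0, 92.5]
wrist_force: [-0.3, 1.3, -1.9]
opening: 0.292
grasp_force: 59.5
```

carry_out:
  increments:
    - [[0.001,0,0],[0,0,0],0.015]
    - [[0.002,0,0],[0,0,0],0.015]
    - [[0.002,0,0],[0,0,0],0.015]

```text
time: 13.7
eef_pos: [0.517, -0.3145, 0.0467]
orientation: [-180.0, -0.0, 92.5]
wrist_force: [-0.5, -0.6, -1.7]
opening: 0.286
grasp_force: 59.5
```

carry_out:
  increments:
    - [[0.001,0,0],[0,0,0],0.015]
    - [[0.002,0,0],[0,0,0],0.015]
    - [[0.002,0,0],[0,0,0],0.015]

```text
time: 14.0
eef_pos: [0.5169, -0.3125, 0.0467]
orientation: [-180.0, -0.0, 92.5]
wrist_force: [0.6, 0.1, -1.2]
opening: 0.293
grasp_force: 59.5
```

carry_out:
  increments:
    - [[0.001,0,0],[0,0,0],0.015]
    - [[0.002,0,0],[0,0,0],0.015]
    - [[0.002,0,0],[0,0,0],0.015]

```text
time: 14.3
eef_pos: [0.5168, -0.3105, 0.0467]
orientation: [-180.0, -0.0, 92.5]
wrist_force: [0.3, 0.5, -2.3]
opening: 0.289
grasp_force: 59.5
```

carry_out:
  increments:
    - [[0.002,0,0],[0,0,0],0.015]
    - [[0.004,0,0],[0,0,0],0.015]
    - [[0.004,0.0015,0],[0,0,0],0.015]
    - [[0.004,0.003,0],[0,0,0],0.015]
    - [[0.004,0.003,0],[0,0,0],0.015]

```text
time: 14.8
eef_pos: [0.5191, -0.3061, 0.0464]
orientation: [-179.9, -0.0, 92.5]
wrist_force: [-2.6, 1.3, -1.1]
opening: 0.292
grasp_force: 59.8
```

```bash
python3 -c "
from h import *
rep()"
```

```text
t 14.8 T xy [   2.8 -311.5] z 46.4 rpy [-1.7991e+02 -3.0000e-02  9.2540e+01] F [-2.5  1.4 -1.1] M [0.06 0.39 0.53] open 0.292
```

carry_out:
  increments:
    - [[0,-0.0015,0],[0,0,0],0.015]
    - [[0,-0.003,0],[0,0,0],0.015]
    - [[0,-0.0045,0],[0,0,0],0.015]
    - [[0,-0.006,0],[0,0,0],0.015]
    - [[0,-0.006,0],[0,0,0],0.015]

```text
time: 15.3
eef_pos: [0.5139, -0.3071, 0.0469]
orientation: [179.9, 0.0, 92.4]
wrist_force: [0.3, 0.1, -1.0]
opening: 0.293
grasp_force: 59.4
```

```bash
python3 -c "
from h import *
rep()"
```

```text
t 15.3 T xy [  -2.5 -312.3] z 46.9 rpy [1.7995e+02 2.0000e-02 9.2420e+01] F [ 0.3  0.1 -1. ] M [-0.16 -0.03 -0.12] open 0.293
```

carry_out:
  increments:
    - [[0,-0.001,0],[0,0,0],0.015]
    - [[0,-0.002,0],[0,0,0],0.015]
    - [[0,-0.002,0],[0,0,0],0.015]

```text
time: 15.6
eef_pos: [0.5123, -0.3072, 0.047]
orientation: [179.9, 0.0, 92.4]
wrist_force: [2.7, -1.0, -1.1]
opening: 0.288
grasp_force: 59.4
```

```bash
python3 -c "
from h import *
rep()"
```

```text
t 15.6 T xy [  -4.1 -312.3] z 47.0 rpy [1.7991e+02 3.0000e-02 9.2400e+01] F [ 2.7 -1.2 -1.1] M [-0.2  -0.44 -0.59] open 0.288
```

carry_out:
  increments:
    - [[0,0.002,0],[0,0,0],0.015]
    - [[0,0.0035,0],[0,0,0],0.015]
    - [[0.002,0.0035,0],[0,0,0],0.015]
    - [[0.004,0.0035,0],[0,0,0],0.015]
    - [[0.006,0.0035,0],[0,0,0],0.015]
    - [[0.009,0.0035,0],[0,0,0],0.015]
    - [[0.012,0.0035,0],[0,0,0],0.015]
    - [[0.012,0.0035,0],[0,0,0],0.015]

```text
time: 16.4
eef_pos: [0.5145, -0.2942, 0.0467]
orientation: [-180.0, -0.0, 92.5]
wrist_force: [-1.3, -1.2, -0.8]
opening: 0.288
grasp_force: 59.5
```

```bash
python3 -c "
from h import *
rep()"
```

```text
t 16.4 T xy [  -1.3 -299.4] z 46.7 rpy [-1.7998e+02 -1.0000e-02  9.2490e+01] F [-1.3 -1.2 -0.8] M [-0.05  0.01  0.05] open 0.288
```

carry_out:
  increments:
    - [[0.004,0,0],[0,0,0],0.015]
    - [[0.008,0,0],[0,0,0],0.015]
    - [[0.012,0,0],[0,0,0],0.015]
    - [[0.016,0,0],[0,0,0],0.015]
    - [[0.02,0,0],[0,0,0],0.015]
    - [[0.024,0,0],[0,0,0],0.015]
    - [[0.028,0,0],[0,0,0],0.015]
    - [[0.032,0,0],[0,0,0],0.015]
    - [[0.036,0,0],[0,0,0],0.015]
    - [[0.038,0,0],[0,0,0],0.015]
    - [[0.038,0,0],[0,0,0],0.015]

```text
time: 17.5
eef_pos: [0.513, -0.2564, 0.0467]
orientation: [-180.0, -0.0, 92.5]
wrist_force: [0.6, -0.5, -1.3]
opening: 0.29
grasp_force: 59.5
```

```bash
python3 -c "
from h import *
rep()"
```

```text
t 17.5 T xy [  -1.2 -261.6] z 46.7 rpy [-179.99   -0.     92.48] F [ 0.6 -0.5 -1.3] M [-0.14 -0.06  0.02] open 0.29
```

carry_out:
  increments:
    - [[0.002,0,0],[0,0,0],0.015]
    - [[0.004,0,0],[0,0,0],0.015]
    - [[0.006,0,0],[0,0,0],0.015]
    - [[0.008,0,0],[0,0,0],0.015]
    - [[0.01,0,0],[0,0,0],0.015]
    - [[0.012,0,0],[0,0,0],0.015]
    - [[0.014,0,0],[0,0,0],0.015]
    - [[0.016,0,0],[0,0,0],0.015]
    - [[0.018,0,0],[0,0,0],0.015]
    - [[0.02,0,0],[0,0,0],0.015]
    - [[0.022,0,0],[0,0,0],0.015]

```text
time: 18.6
eef_pos: [0.5121, -0.2346, 0.0467]
orientation: [180.0, 0.0, 92.5]
wrist_force: [0.1, 0.5, -0.7]
opening: 0.287
grasp_force: 59.5
```

```bash
python3 - <<'E'
from h import *
rep()
t=shot('top');s=shot('scene')
im=np.zeros((580,800,3),np.uint8)
im[:290]=rs(t,190,390,190,263,4)[:290]; im[290:]=rs(s,200,400,190,263,4)[:290]
cv2.imwrite('pics/z7.png',cv2.convertScaleAbs(im,alpha=1.8))
E
```

```text
t 18.6 T xy [  -1.2 -239.8] z 46.7 rpy [180.     0.    92.46] F [ 0.1  0.5 -0.7] M [-0.12  0.01  0.01] open 0.287
```

View pics/z7.png

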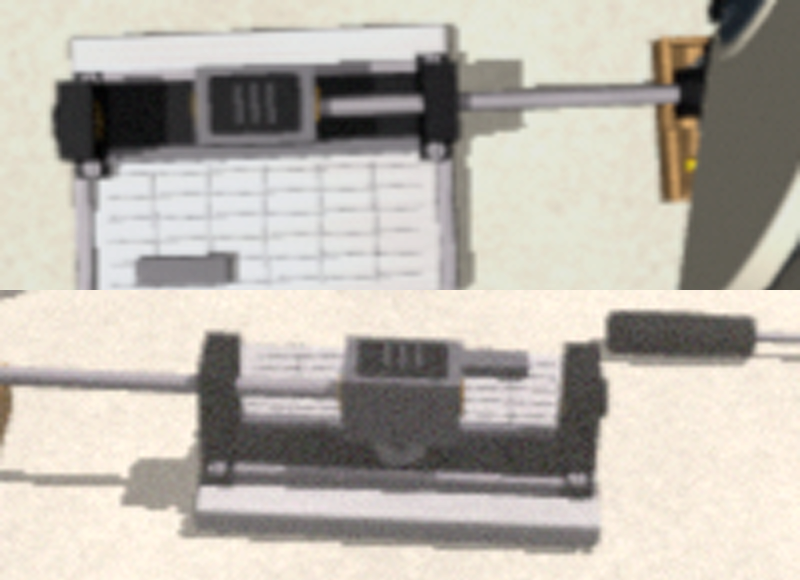

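Viewed: the bar passes through the right-hand bracket at top crop (435,102) into the head, which hasn't moved. The left-hand bracket looks shifted to -x, centred at about (80,120). Continuing.

carry_out:
  increments:
    - [[0.004,0,0],[0,0,0],0.015]
    - [[0.009,0,0],[0,0,0],0.015]
    - [[0.014,0,0],[0,0,0],0.015]
    - [[0.019,0,0],[0,0,0],0.015]
    - [[0.024,0,0],[0,0,0],0.015]
    - [[0.029,0,0],[0,0,0],0.015]
    - [[0.034,0,0],[0,0,0],0.015]
    - [[0.039,0,0],[0,0,0],0.015]
    - [[0.042,0,0],[0,0,0],0.015]
    - [[0.045,0,0],[0,0,0],0.015]
    - [[0.045,0,0],[0,0,0],0.015]

```text
time: 19.8
eef_pos: [0.5101, -0.1895, 0.0467]
orientation: [-180.0, -0.0, 92.5]
wrist_force: [-0.6, -0.2, -2.2]
opening: 0.291
grasp_force: 59.5
```

```bash
python3 -c "
from h import *
rep()"
```

```text
t 19.8 T xy [  -1.2 -194.6] z 46.7 rpy [-179.99   -0.     92.48] F [-0.6 -0.2 -2.2] M [-0.14 -0.02  0.01] open 0.291
```

carry_out:
  increments:
    - [[0.004,0,0],[0,0,0],0.015]
    - [[0.009,0,0],[0,0,0],0.015]
    - [[0.014,0.0003,0],[0,0,-0.003],0.015]
    - [[0.019,0.0006,0],[0,0,-0.006],0.015]
    - [[0.024,0.0009,0],[0,0,-0.01],0.015]
    - [[0.029,0.0011,0],[0,0,-0.014],0.015]
    - [[0.034,0.0013,0],[0,0,-0.018],0.015]
    - [[0.038,0.0013,0],[0,0,-0.02],0.015]
    - [[0.041,0.0013,0],[0,0,-0.02],0.015]
    - [[0.045,0.0013,0],[0,0,-0.02],0.015]
    - [[0.045,0.0013,0],[0,0,-0.02],0.015]

```text
time: 20.9
eef_pos: [0.5094, -0.1443, 0.0467]
orientation: [-180.0, -0.0, 93.6]
wrist_force: [1.0, -0.2, -1.3]
opening: 0.294
grasp_force: 59.4
```

```bash
python3 - <<'E'
from h import *
rep()
t=shot('top');s=shot('scene')
im=np.zeros((580,800,3),np.uint8)
im[:290]=rs(t,195,295,200,237,8)[:290]; im[290:]=rs(s,280,380,190,227,8)[:290]
cv2.imwrite('pics/z8.png',cv2.convertScaleAbs(im,alpha=2.5))
E
```

```text
t 20.9 T xy [  -0.  -149.4] z 46.7 rpy [-1.7998e+02 -1.0000e-02  9.3620e+01] F [ 1.  -0.3 -1.3] M [-0.09 -0.09 -0.09] open 0.294
```

View pics/z8.png

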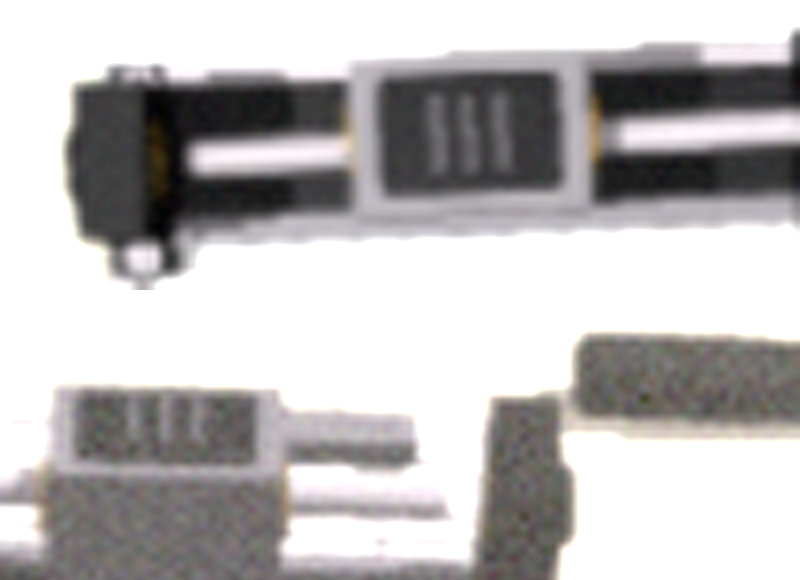

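Viewed: the tip at top crop (188,157) points straight at the left bore's ring, centred at about (158,159). Advancing gently.

carry_out:
  increments:
    - [[0.002,0,0],[0,0,0],0.015]
    - [[0.004,0,0],[0,0,0],0.015]
    - [[0.006,0,0],[0,0,0],0.015]
    - [[0.008,0,0],[0,0,0],0.015]
    - [[0.009,0,0],[0,0,0],0.015]
    - [[0.01,0,0],[0,0,0],0.015]
    - [[0.01,0,0],[0,0,0],0.015]

```text
time: 21.7
eef_pos: [0.5088, -0.1346, 0.0467]
orientation: [-180.0, -0.0, 93.6]
wrist_force: [0.3, 0.3, -1.9]
opening: 0.287
grasp_force: 59.4
```

carry_out:
  increments:
    - [[0.001,0,0],[0,0,0],0.015]
    - [[0.0015,0,0],[0,0,0],0.015]
    - [[0.0015,0,0],[0,0,0],0.015]

```text
time: 22.0
eef_pos: [0.5087, -0.1333, 0.0467]
orientation: [-180.0, -0.0, 93.6]
wrist_force: [0.7, 0.3, -2.7]
opening: 0.292
grasp_force: 59.4
```

```bash
python3 -c "
from h import *
rep()"
```

```text
t 22.0 T xy [  -0.2 -138.4] z 46.7 rpy [-179.99   -0.     93.61] F [ 0.7  0.3 -2.7] M [-0.15 -0.01 -0.06] open 0.292
```

carry_out:
  increments:
    - [[0.001,0,0],[0,0,0],0.015]
    - [[0.002,0,0],[0,0,0],0.015]
    - [[0.002,0,0],[0,0,0],0.015]

```text
time: 22.3
eef_pos: [0.5086, -0.1312, 0.0467]
orientation: [-180.0, -0.0, 93.6]
wrist_force: [0.7, -0.5, -1.9]
opening: 0.293
grasp_force: 59.4
```

carry_out:
  increments:
    - [[0.001,0,0],[0,0,0],0.015]
    - [[0.002,0,0],[0,0,0],0.015]
    - [[0.002,0,0],[0,0,0],0.015]

```text
time: 22.6
eef_pos: [0.5085, -0.1292, 0.0467]
orientation: [-180.0, -0.0, 93.6]
wrist_force: [1.4, 0.0, -2.1]
opening: 0.291
grasp_force: 59.4
```

carry_out:
  increments:
    - [[0.001,0,0],[0,0,0],0.015]
    - [[0.002,0,0],[0,0,0],0.015]
    - [[0.002,0,0],[0,0,0],0.015]

```text
time: 22.9
eef_pos: [0.5084, -0.1272, 0.0467]
orientation: [-180.0, -0.0, 93.6]
wrist_force: [-0.1, -0.5, -2.1]
opening: 0.291
grasp_force: 59.4
```

```bash
python3 -c "
from h import *
rep()"
```

```text
t 22.9 T xy [  -0.3 -132.3] z 46.7 rpy [-1.7999e+02 -1.0000e-02  9.3610e+01] F [-0.1 -0.5 -2.1] M [-0.19  0.04 -0.06] open 0.291
```

carry_out:
  increments:
    - [[0.001,0,0],[0,0,0],0.015]
    - [[0.002,0,0],[0,0,0],0.015]
    - [[0.003,0,0],[0,0,0],0.015]
    - [[0.003,0,0],[0,0,0],0.015]

```text
time: 23.3
eef_pos: [0.5081, -0.1241, 0.0467]
orientation: [-180.0, -0.0, 93.6]
wrist_force: [0.3, 0.4, -2.1]
opening: 0.293
grasp_force: 59.3
```

carry_out:
  increments:
    - [[0.001,0,0],[0,0,0],0.015]
    - [[0.002,0,0],[0,0,0],0.015]
    - [[0.003,0,0],[0,0,0],0.015]
    - [[0.003,0,0],[0,0,0],0.015]

```text
time: 23.7
eef_pos: [0.508, -0.1212, 0.0467]
orientation: [-180.0, -0.0, 93.6]
wrist_force: [-0.6, -0.2, -2.0]
opening: 0.289
grasp_force: 59.3
```

Nominal gap to home is now about 4 mm, so I'll use smaller steps.

carry_out:
  increments:
    - [[0.001,0,0],[0,0,0],0.015]
    - [[0.002,0,0],[0,0,0],0.015]
    - [[0.002,0,0],[0,0,0],0.015]

```text
time: 24.0
eef_pos: [0.5079, -0.1198, 0.0467]
orientation: [180.0, 0.0, 93.6]
wrist_force: [-1.2, -3.9, -2.7]
opening: 0.292
grasp_force: 59.2
```

carry_out:
  increments:
    - [[0.0004,0,0],[0,0,0],0.015]
    - [[0.0006,0,0],[0,0,0],0.015]
    - [[0.0006,0,0],[0,0,0],0.015]

```text
time: 24.3
eef_pos: [0.5079, -0.1197, 0.0467]
orientation: [180.0, 0.1, 93.6]
wrist_force: [-2.0, -8.3, -3.5]
opening: 0.288
grasp_force: 59.2
```

```bash
python3 - <<'E'
from h import *
rep()
t=shot('top');s=shot('scene')
im=np.zeros((580,800,3),np.uint8)
im[:290]=rs(t,195,355,195,253,5)[:290]; im[290:]=rs(s,200,360,180,238,5)[:290]
cv2.imwrite('pics/z9.png',cv2.convertScaleAbs(im,alpha=2.5))
E
```

```text
t 24.3 T xy [  -0.4 -124.8] z 46.7 rpy [1.7999e+02 7.0000e-02 9.3630e+01] F [-2.4 -8.2 -3.5] M [-1.44  0.21 -0.  ] open 0.288
```

View pics/z9.png

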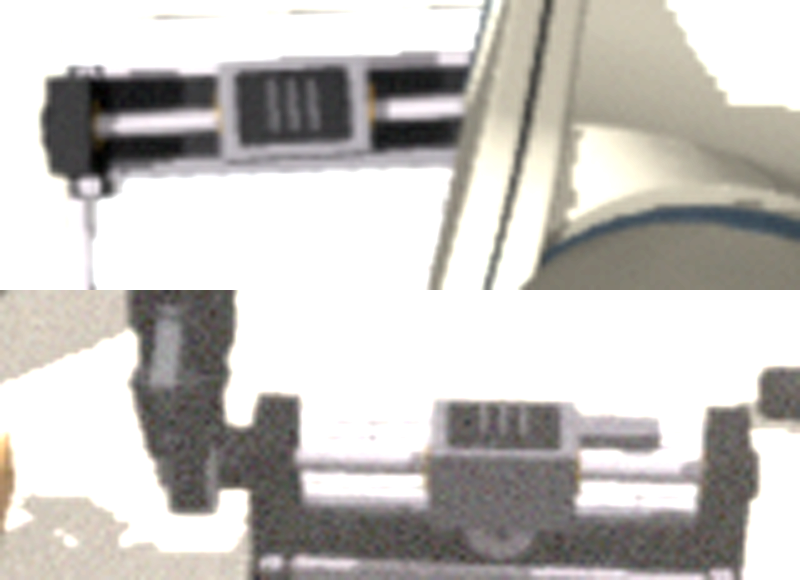

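Viewed: the rod enters the left-hand bracket at top crop (100,122), the head is upright, and the knob meets the right-hand bracket at scene crop (245,455). The contact is stiff at 8 N, so the bar is home. Releasing.

carry_out:
  increments:
    - [[-0.0003,0,0],[0,0,0],0.03]
    - [[-0.0003,0,0],[0,0,0],0.045]
    - [[-0.0003,0,0],[0,0,0],0.06]
    - [[-0.0003,0,0],[0,0,0],0.06]
    - [[-0.0003,0,0],[0,0,0],0.06]
    - [[-0.0003,0,-0.02],[0,0,0],0.06]
    - [[-0.0003,0,-0.06],[0,0,0],0.06]
    - [[-0.0003,0,-0.1],[0,0,0],0.06]
    - [[-0.05,0,-0.13],[0,0,0],0.06]
    - [[-0.1,0,-0.15],[0,0,0],0.06]
    - [[-0.15,0,-0.15],[0,0,0],0.06]
    - [[-0.19,0,-0.15],[0,0,0],0.06]

```text
time: 25.6
eef_pos: [0.5204, -0.3093, 0.1984]
orientation: [179.9, 0.1, 93.7]
wrist_force: [0.6, 0.5, -0.6]
opening: 0.701
grasp_force: 0.0
```

```bash
python3 - <<'E'
from h import *
rep()
t=shot('top');s=shot('scene')
im=np.zeros((580,800,3),np.uint8)
im[:290]=rs(t,195,355,195,253,5)[:290]; im[290:]=rs(s,200,360,180,238,5)[:290]
cv2.imwrite('pics/z10.png',cv2.convertScaleAbs(im,alpha=2.2))
E
```

```text
t 25.6 T xy [   3.9 -314.7] z 198.4 rpy [1.7986e+02 9.0000e-02 9.3650e+01] F [ 0.7  0.5 -0.6] M [-0.01 -0.01  0.02] open 0.701
```

View pics/z10.png

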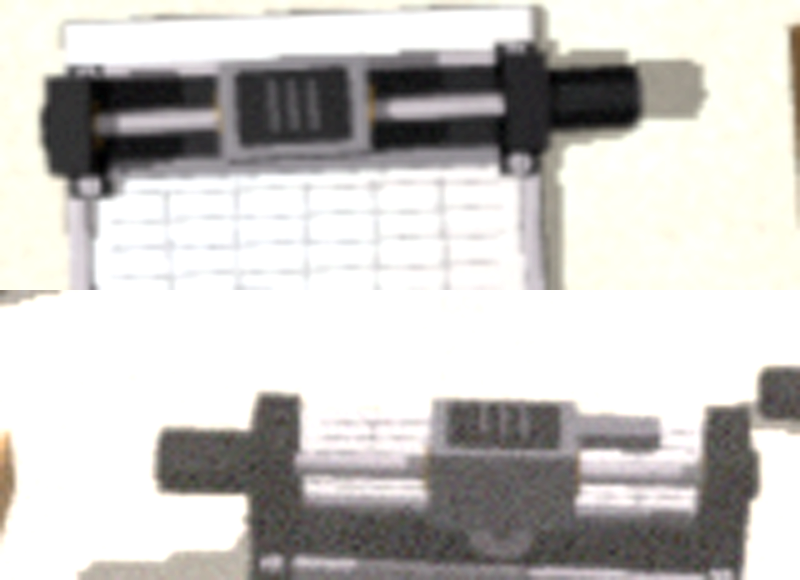

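Viewed: the knob is flush against the right-hand bracket (scene crop 158–252), the bar runs through the head into the left-hand bracket, and the gripper is clear.

```bash
python3 -c "
from plant import *
print(hand_in())"
```

```text
the job is handed in; nothing more can be done
None
```

The trimmer is back together and handed in at about 26 s: the head stands upright in the channel with its blade on the far side, and the bar runs through it with its knob against the right-hand bracket; no verdict came back.

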